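Stand the yellow glue bottle nose-down in its cone holder

TASK

The yellow glue bottle in the slanted rack is nearly empty. Take it out and stand it nose-down in the blue cone holder, fully home and upright, so that the rest of the glue collects at the nozzle. Lower it in rather than dropping it, and leave the white bottle where it is in the rack.

Things in the scene. Friction and masses are not known exactly. Their poses are not given: they have to be found in the camera images.
- yellow_mid (a point): Yellow bottle, 140 mm long, about 0.2 kg: mid-point of its axis. z runs from nose tip to flat end. Black nose cone, 12 mm wide at the tip, 48 at 38 mm from it; then a 48 mm cylinder. At the start it rests by gravity in a rack lane, leaning 30 deg, flat end up and robot-wards; y is level along the rack. Its top 45 mm stand clear, with finger room on both y sides; it pulls out along z.
- white_mid (a point): Mid-point of a white bottle of the same shape, mass and axes as the yellow one, with the same black nose. It rests in the other lane of the rack, 110 mm away along the row, and is to stay there.
- socket_mouth (a point): Mouth centre of the blue cone holder, a funnel fixed upright (z up) on a dark 110 x 110 mm foot. Mouth 60.6 mm above the table, 54 mm wide inside, 63 outside; inside it narrows with the same taper as the bottle's nose. Fully home, the bottle's tip is 45 mm below the mouth and its mid-point 25 mm above it, on the axis.
- rack: Slanted rack, fixed: aluminium foot 160 x 220 x 8 mm, a leaning back panel reaching about 100 mm up, two grey lanes at y = +55 and -55 mm. Origin: centre of the foot's underside; z up; the bottles' noses point to +x, their flat ends lean to -x, the robot's side.
Things that resemble listed ones, but are neither listed nor needed, are in the scene too. What is meant by the part that bears yellow_mid is not turquoise, and is the smaller of those in its own colour.

How it is judged:
By the outcome, as a careful person would: the job done as asked, in the order asked, and still so for the second after the job is handed in, with the robot touching nothing.
It also fails if it takes over 40 s, if anything falls off the work surface, if the arm or the gripper's body presses on something with over 40 N, if the wrist force passes 120 N, or if a joint passes its speed limit or range.

ROBOT

A 7-joint arm with a two-finger parallel gripper is mounted at the origin on the work surface. World frame = base frame: x ahead of the robot, y to its left, z up, the work surface at z = 0. Lengths are in mm, angles in rad, forces in N, time in s.
With the tool pointing down it reaches from about 425 to 1025 mm from the base axis. Payload 3.6 kg.
Tool frame: the origin (TCP) lies midway between the tips of the shut fingers; the grasp point (between the pads) lies 19 mm behind it; x points along the fingers, y is the direction in which the jaws open and shut, and the axes are right-handed (so a half turn about x gives the same grasp; the last joint's range is limited). The gripper opens to 85 mm and grips with 20 to 120 N. Pads are 22 mm wide; open, the fingers measure 114 mm over their backs; the gripper's body (76 mm by 85 mm) begins 54 mm behind the grasp point. The pads swing forward as they close: fully open they stand 13 mm farther back than shut.
Start: joints at [1.175, 0.591, 0.048, 1.609, -0.033, 0.943, -0.034], TCP at [215.5, -692.235, 231.302] pointing down, gripper open.
Joint ranges: [-2.69, 2.69], [-0.47, 2.24], [-1.27, 1.36], [0.19, 2.51], [-1.53, 4.68], [0.08, 2.07], [-3.09, 3.09]. Speed limits (rad/s): [2.57, 2.57, 3.14, 3.14, 3.14, 3.14, 3.14].

INTERFACE

Orientations are given as a 3x3 rotation matrix whose columns are the frame's x, y, z axes.
In Python, from station import get_obs, get_image, hand_in gives the robot as it stands. The module is installed in compiled form; this text tells all that it offers.
- The arm moves only by the tool apply_moves, never from a script. Its argument "series" is a list of rows, each an object of numbers: "gripper": the closure in counts, from 0 (fully open) to 255 (shut); "x", "y", "z": the shift along the world's x, y, z in m; "twist": the turn about the world's z in rad. A call has 1 to 20 rows; each row shifts and turns the commanded pose from where the row before left it; what a row does not reach is not made up. A row lasts 1/12 s, in which the tool goes at most 41.7 mm and 7.16 degrees, less where a joint would pass 70% of its speed; a pose out of reach is approached as far as the arm can. A call is refused whole if a number of a shift passes 0.0417 or a number of a turn 0.125, either way. A call with a gripper value outside its range is refused whole. The fingers move at their own pace and stop on an object; "squeeze" is the grip in N (left out, the last holds). Time passes only in rows, so rows that do not move let the fingers close. It gives the time, the measured TCP pose, the force and the opening at its end, in the units of the state.
- get_obs(): the state, without advancing time (a new reading comes with each control period).
- get_image(name): name is "side" or "top" or "wrist"; returns a dict with "img" (400x640x3 uint8, red, green, blue), "range_z" (400x640 float32, mm along the optical axis (not along the pixel's ray), 0 where there is no reading), "fx", "fy", "cx", "cy" (pixels), "dist" ([k1, k2, p1, p2, k3] as OpenCV has them; the pictures are not rectified), "camera_from_world" (4x4, takes a point from world to camera coordinates); the wrist camera has in their place "hand_eye" (4x4, takes a point from camera to tool coordinates, whose origin is the TCP and whose axes are the tool frame's). Camera axes: x right, y up, looking along -z (the intrinsics and any distortion apply to the point x, -y, -z); pixel columns grow to the right and rows downward; lengths in mm; the calibration is good to about 2 mm. A picture is of the moment at which its call begins: read the wrist's pose just before it.
- hand_in(): hands the job in, once; it reports no verdict.
The state is a dict: "time": time; "q": joint angles; "joint_velocities": joint speeds; "tau": joint torques, N m; "tool_pos": TCP position; "ee_rot": TCP orientation; "contact_force": force on the tool from outside, world axes, zero at the start; "moment": the same for the moment, N m; "gripper_width": finger opening in mm.
Only numpy, scipy, OpenCV 4.12 (cv2) and the standard library are available. Lean on these libraries where they do the work, as an engineer would, in place of code of your own. Each camera call takes 0.05 s, during which the arm holds its last target. There are 200 camera calls.

## Working session

There is one attempt and no reset: what is moved stays moved. The work goes in short steps, Python scripts to look and compute and a tool call to move; the robot and the scene stay as the last step left them, time stands still between calls to the robot, and variables do not carry over. Pictures are saved under pics/ and viewed, about 8 in all and at most 12, crops included, and the job is handed in when it is done.

Besides the shell and the picture viewer there is one more tool, called after "Call:" by a JSON object that holds its "api" and its "payload", one argument or row to a line. apply_moves: Moves the arm, as the interface text tells. Its arguments: {"type":"object","properties":{"series":{"type":"array","items":{"type":"object","properties":{"gripper":{"type":"number"},"x":{"type":"number"},"y":{"type":"number"},"z":{"type":"number"},"twist":{"type":"number"}}}},"squeeze":{"type":"number"}},"required":["series"]}

```bash
mkdir -p pics; cat > h.py <<'E'
import numpy as np, cv2
from station import get_obs, get_image
def world(d, obs=None):
    """HxWx3 world points from range image (nan where none)"""
    K=np.array([[d['fx'],0,d['cx']],[0,d['fy'],d['cy']],[0,0,1.]])
    h,w=d['range_z'].shape
    u,v=np.meshgrid(np.arange(w),np.arange(h))
    p=cv2.undistortPoints(np.stack([u,v],-1).reshape(-1,1,2).astype(float),K,np.array(d['dist'],float)).reshape(h,w,2)
    z=d['range_z'].astype(float); z=np.where(z>0,z,np.nan)
    P=np.stack([p[...,0]*z,-p[...,1]*z,-z],-1)
    if 'camera_from_world' in d:
        T=np.linalg.inv(np.array(d['camera_from_world']))
    else:
        T=np.eye(4);T[:3,:3]=obs['ee_rot'];T[:3,3]=obs['tool_pos'];T=T@np.array(d['hand_eye'])
    return P@T[:3,:3].T+T[:3,3]
def save(n,img): cv2.imwrite('pics/'+n,np.ascontiguousarray(img[...,::-1]))
E
python3 - <<'E'
from h import *
o=get_obs(); print(o)
a=get_image('top');b=get_image('side')
np.savez('s.npz',ti=a['img'],tw=world(a),si=b['img'],sw=world(b))
save('top.png',a['img']);save('side.png',b['img'])
print(a['camera_from_world'],b['camera_from_world'],(a['range_z']>0).mean(),(b['range_z']>0).mean())
E
```

```text
{'time': 0.0, 'q': array([ 1.17547557,  0.59211747,  0.04828301,  1.60984163, -0.03329328,
        0.94273456, -0.03370074]), 'joint_velocities': array([-1.92043986e-03, -7.65455302e-04, -6.31372290e-05, -1.38149014e-03,
        1.21819962e-04,  1.09654212e-03,  2.49308877e-04]), 'tau': array([-8.40301946e-04, -5.48692989e+01,  1.54636927e+00, -1.98123944e+01,
        9.43105901e-03,  8.88587732e-03,  8.04505902e-06]), 'tool_pos': array([ 215.27511325, -691.4140952 ,  230.13449737]), 'ee_rot': array([[-8.00963282e-04,  2.97351055e-01, -9.54767882e-01],
       [ 2.15250840e-03, -9.54765464e-01, -2.97352108e-01],
       [-9.99997363e-01, -2.29331400e-03,  1.24681436e-04]]), 'contact_force': array([-0.45201289,  0.60663915,  0.12852498]), 'moment': array([0.04872041, 0.00011031, 0.03615534]), 'gripper_width': 85.258142005909}
[[ 2.05715831e-03 -9.99794769e-01  2.01540901e-02  5.75430150e+01]
 [ 9.88705736e-01  5.05373376e-03  1.49784602e-01 -4.59659563e+02]
 [-1.49855715e-01  1.96183338e-02  9.88513220e-01 -1.02681490e+03]
 [ 0.00000000e+00  0.00000000e+00  0.00000000e+00  1.00000000e+00]] [[ 9.98497445e-01 -5.43553053e-02 -6.95357799e-03 -4.20829949e+02]
 [ 3.32529887e-02  5.00155698e-01  8.65296780e-01 -1.29311710e+02]
 [-4.35555989e-02 -8.64227851e-01  5.01211663e-01 -9.73116982e+02]
 [ 0.00000000e+00  0.00000000e+00  0.00000000e+00  1.00000000e+00]] 0.99593359375 0.9959765625
```

View pics/top.png

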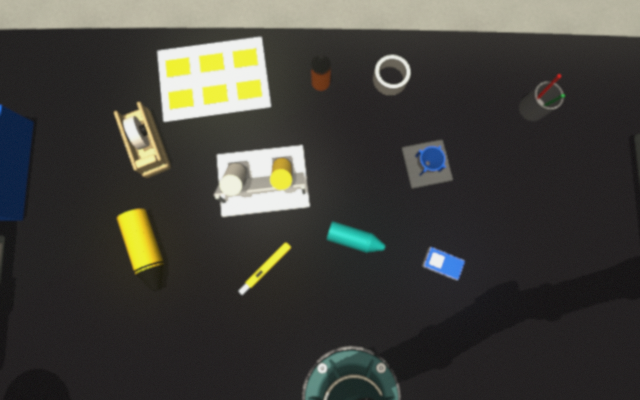

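View pics/side.png

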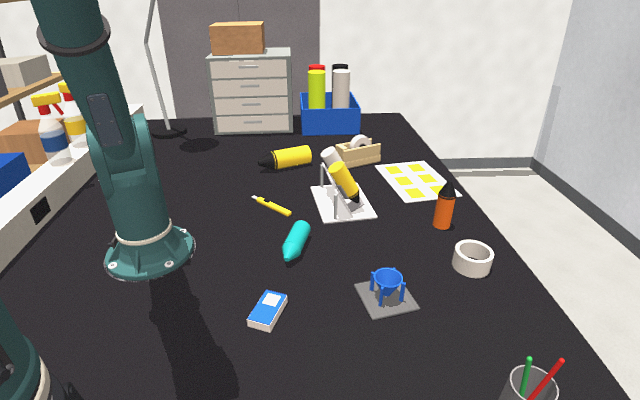

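Top view: the candidates in yellow are the bottle in the rack at (282,172), a lying, clearly larger yellow bottle at (140,240), the marker at (265,268) and the label sheet at (213,78). The turquoise bottle is at (355,237). The one in the rack's right lane fits, as it is the smaller yellow bottle and leans in the rack. The funnel is at (431,158). I'll measure it and confirm with one crop.

```bash
python3 - <<'E'
from h import *
s=np.load('s.npz')
for v,roi_y,roi_w,roi_s,roi_r in (('t',(150,200,262,300),(155,205,215,255),(135,195,400,460),(140,220,210,312)),('s',(155,205,325,362),(140,175,318,345),(262,320,350,420),(140,225,305,380))):
    img=s[v+'i'];W=s[v+'w'];hsv=cv2.cvtColor(img,cv2.COLOR_RGB2HSV)
    H,S,V=[hsv[...,i].astype(int) for i in range(3)]
    def pts(m,r):
        k=np.zeros(m.shape,bool);k[r[0]:r[1],r[2]:r[3]]=1
        k=cv2.erode((m&k).astype(np.uint8),np.ones((2,2)))>0
        P=W[k];return P[~np.isnan(P).any(1)],k
    P,k=pts((H>18)&(H<32)&(S>120)&(V>80),roi_y)
    print(v,'yellow n',len(P),np.percentile(P,[2,50,98],axis=0).round(0).tolist())
    # cylinder fit: axis tilt 30, radius 24; unknown yaw, point
    from scipy.optimize import least_squares
    def res(p):
        a=np.array([-np.sin(np.pi/6)*np.cos(p[3]),-np.sin(np.pi/6)*np.sin(p[3]),np.cos(np.pi/6)])
        d=P-np.r_[p[0],p[1],p[2]];e=d-np.outer(d@a,a)
        return np.r_[np.linalg.norm(e,axis=1)-24,(p[2]-P[:,2].mean())*10]
    c=P.mean(0);f=least_squares(res,[*c,0],loss='soft_l1')
    a=np.array([-.5*np.cos(f.x[3]),-.5*np.sin(f.x[3]),.866]);t=(P-f.x[:3])@a
    print(' cyl',f.x.round(3),'rms',np.sqrt(np.mean(res(f.x)**2)).round(2),'t',np.percentile(t,[1,99]).round(1),'top centre',(f.x[:3]+a*np.percentile(t,98.5)).round(1))
    P,k=pts((H>100)&(H<125)&(S>120)&(V>60),roi_s)
    print(' blue n',len(P),np.percentile(P,[2,50,98],axis=0).round(0).tolist())
    R=P[P[:,2]>56]
    (cx,cy),r=cv2.minEnclosingCircle(R[:,:2].astype(np.float32)); print(' rim',cx,cy,r,R[:,2].max())
    P,k=pts((S<60)&(V>120),roi_r); F=P[(P[:,2]>3)&(P[:,2]<13)]
    print(' foot',cv2.minAreaRect(F[:,:2].astype(np.float32)),len(F))
c=s['ti'][130:230,190:330];d=s['si'][130:230,310:450]
save('crop.png',np.hstack([cv2.resize(c,None,fx=2.8,fy=2.8,interpolation=2),cv2.resize(d,None,fx=2.8,fy=2.8,interpolation=2)]))
E
```

```text
t yellow n 495 [[480.0, 143.0, 90.0], [506.0, 162.0, 148.0], [552.0, 182.0, 162.0]]
 cyl [ 5.02905e+02  1.73161e+02  1.41390e+02 -3.76000e-01] rms 8.54 t [-70.7  14.8] top centre [496.1 175.8 154. ]
 blue n 465 [[542.0, -226.0, 16.0], [576.0, -205.0, 49.0], [597.0, -170.0, 63.0]]
 rim 568.074951171875 -197.07095336914062 34.91229248046875 64.38122904440081
 foot ((523.5984497070312, 221.45138549804688), (160.6269989013672, 220.66798400878906), 6.320127010345459) 3187
s yellow n 510 [[483.0, 139.0, 66.0], [519.0, 146.0, 121.0], [556.0, 170.0, 158.0]]
 cyl [5.15095e+02 1.66039e+02 1.18333e+02 1.04000e-01] rms 4.57 t [-62.1  39.2] top centre [495.7 164.  152.1]
 blue n 679 [[541.0, -230.0, 12.0], [573.0, -188.0, 47.0], [601.0, -171.0, 60.0]]
 rim 570.420166015625 -201.50991821289062 37.48041915893555 61.887513511951624
 foot ((542.7496948242188, 295.38470458984375), (413.0015869140625, 217.26345825195312), 76.69800567626953) 1195
```

View pics/crop.png

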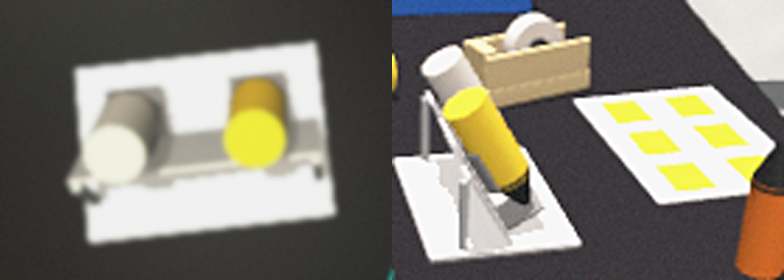

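The crop confirms it: the yellow bottle is the one in the right (lower y) lane, the white one is in the left, and both have black noses. The rack yaw is about 0.11 rad, and the foot comes out at 160.6 x 220.7 mm, which matches the text. I'll set out now and look at the funnel on the way.

Call:
{"api": "apply_moves", "payload": {
  "series": [
    {"x":0.018,"y":0.033,"z":0.005,"twist":-0.013,"gripper":0},
    {"x":0.018,"y":0.033,"twist":-0.013},
    {"x":0.018,"y":0.033,"twist":-0.013},
    {"x":0.018,"y":0.033,"twist":-0.013},
    {"x":0.018,"y":0.033,"twist":-0.013},
    {"x":0.018,"y":0.033,"twist":-0.013},
    {"x":0.018,"y":0.033,"twist":-0.013},
    {"x":0.018,"y":0.033,"twist":-0.013},
    {"x":0.018,"y":0.033,"twist":-0.013},
    {"x":0.018,"y":0.033,"twist":-0.013},
    {"x":0.018,"y":0.033,"twist":-0.013},
    {"x":0.018,"y":0.033,"twist":-0.013},
    {"x":0.018,"y":0.033,"twist":-0.013},
    {"x":0.018,"y":0.033,"twist":-0.013},
    {"x":0.018,"y":0.033,"twist":-0.01},
    {},
    {}
  ]
}}

```text
$.series[1]: bad value
```

```bash
python3 - <<'E'
from h import *
o=get_obs();d=get_image('wrist');W=world(d,o)
print(o['time'],o['tool_pos'],o['ee_rot'].round(3).tolist());print(np.round(d['hand_eye'],2).tolist())
np.savez('w1.npz',i=d['img'],w=W)
save('w1.png',d['img'])
hsv=cv2.cvtColor(d['img'],cv2.COLOR_RGB2HSV)
k=(hsv[...,0]>100)&(hsv[...,0]<125)&(hsv[...,1]>120)&(hsv[...,2]>50)
P=W[k];ok=~np.isnan(P).any(1);P=P[ok];print(len(P))
R=P[(P[:,2]>57)&(P[:,2]<66)&(np.hypot(P[:,0]-570,P[:,1]+200)<60)]
print(len(R),R.max(0),R.min(0),cv2.minEnclosingCircle(R[:,:2].astype(np.float32)))
E
```

```text
0.1 [ 215.27514287 -691.49777642  230.23903873] [[-0.001, 0.297, -0.955], [0.002, -0.955, -0.297], [-1.0, -0.002, 0.0]]
[[0.0, 0.31, -0.95, -142.45], [1.0, -0.0, 0.0, -0.99], [-0.0, -0.95, -0.31, -80.05], [0.0, 0.0, 0.0, 1.0]]
0Traceback (most recent call last):
  File "<stdin>", line 10, in <module>
    return umr_maximum(a, axis, None, out, keepdims, initial, where)
ValueError: zero-size array to reduction operation maximum which has no identity
```

View pics/w1.png

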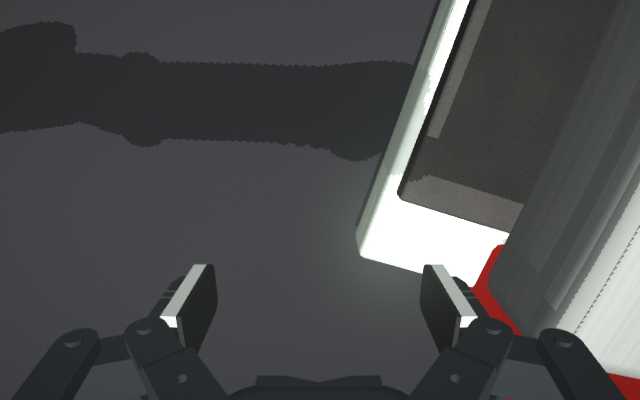

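All keys are needed in every row. Viewed picture 4 shows the open fingers at the bottom, (190,300) and (450,300), with a tray on the -y side. The move goes away from it.

Call:
{"api": "apply_moves", "payload": {
  "series": [
    {"x":0.018,"y":0.033,"z":0.005,"twist":-0.013,"gripper":0},
    {"x":0.018,"y":0.033,"z":0,"twist":-0.013,"gripper":0},
    {"x":0.018,"y":0.033,"z":0,"twist":-0.013,"gripper":0},
    {"x":0.018,"y":0.033,"z":0,"twist":-0.013,"gripper":0},
    {"x":0.018,"y":0.033,"z":0,"twist":-0.013,"gripper":0},
    {"x":0.018,"y":0.033,"z":0,"twist":-0.013,"gripper":0},
    {"x":0.018,"y":0.033,"z":0,"twist":-0.013,"gripper":0},
    {"x":0.018,"y":0.033,"z":0,"twist":-0.013,"gripper":0},
    {"x":0.018,"y":0.033,"z":0,"twist":-0.013,"gripper":0},
    {"x":0.018,"y":0.033,"z":0,"twist":-0.013,"gripper":0},
    {"x":0.018,"y":0.033,"z":0,"twist":-0.013,"gripper":0},
    {"x":0.018,"y":0.033,"z":0,"twist":-0.013,"gripper":0},
    {"x":0.018,"y":0.033,"z":0,"twist":-0.013,"gripper":0},
    {"x":0.018,"y":0.033,"z":0,"twist":-0.013,"gripper":0},
    {"x":0.018,"y":0.033,"z":0,"twist":-0.01,"gripper":0},
    {"x":0,"y":0,"z":0,"twist":0,"gripper":0},
    {"x":0,"y":0,"z":0,"twist":0,"gripper":0}
  ]
}}

```text
time: 1.57
tool_pos: [486.8, -194.2, 236.2]
ee_rot: [[0.0, 0.116, -0.993], [0.001, -0.993, -0.116], [-1.0, -0.001, -0.0]]
contact_force: [-1.1, -0.5, -0.8]
gripper_width: 85.2
```

```bash
cat > f.py <<'E'
from h import *
o=get_obs();d=get_image('wrist');W=world(d,o)
print(o['time'],o['tool_pos'],o['ee_rot'].round(3).tolist(),o['contact_force'])
np.savez('w1.npz',i=d['img'],w=W); save('w2.png',d['img'])
hsv=cv2.cvtColor(d['img'],cv2.COLOR_RGB2HSV)
k=(hsv[...,0]>100)&(hsv[...,0]<125)&(hsv[...,1]>120)&(hsv[...,2]>50)
P=W[k];P=P[~np.isnan(P).any(1)];print(len(P))
R=P[(P[:,2]>58)&(P[:,2]<63)&(np.hypot(P[:,0]-570,P[:,1]+200)<60)]
if len(R):
  A=np.c_[2*R[:,:2],np.ones(len(R))]
  print(len(R),R.max(0),R.min(0),cv2.minEnclosingCircle(R[:,:2].astype(np.float32)))
  x=np.linalg.lstsq(A,(R[:,:2]**2).sum(1),rcond=None)[0];print('lsq circle',x[:2],np.sqrt(x[2]+x[:2]@x[:2]))
E
python3 f.py
```

```text
1.5667 [ 486.83166745 -194.21979781  236.21517085] [[0.0, 0.116, -0.993], [0.001, -0.993, -0.116], [-1.0, -0.001, -0.0]] [-1.0688239  -0.52699411 -0.75991984]
4297
701 [ 599.57092757 -170.31981283   62.59125781] [ 539.39346984 -229.02065802   58.01889739] ((567.638427734375, -200.10487365722656), 34.02539825439453)
lsq circle [ 568.97520096 -198.40251876] 27.67648497034161
```

View pics/w2.png

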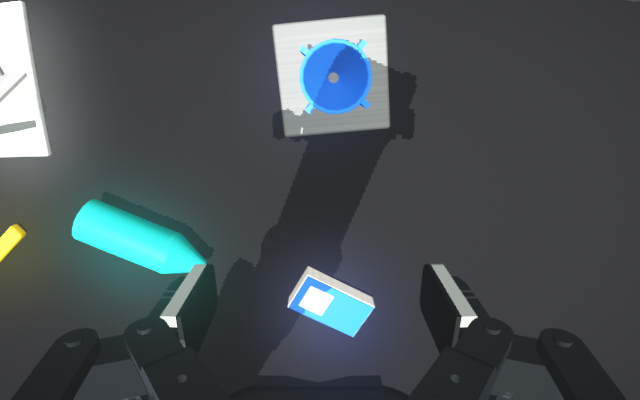

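The wrist view shows the funnel at about (336,76) on its foot. From range its rim spans x 539–600 and y −229 to −170, so the mouth centre is (569.5, −200) at z≈60, consistent with the other two views. Now I'll go above the bottle.

Call:
{"api": "apply_moves", "payload": {
  "series": [
    {"x":0.002,"y":0.033,"z":0,"twist":0,"gripper":0},
    {"x":0.002,"y":0.033,"z":0,"twist":0,"gripper":0},
    {"x":0.002,"y":0.033,"z":0,"twist":0,"gripper":0},
    {"x":0.002,"y":0.033,"z":0,"twist":0,"gripper":0},
    {"x":0.002,"y":0.033,"z":0,"twist":0,"gripper":0},
    {"x":0.002,"y":0.033,"z":0,"twist":0,"gripper":0},
    {"x":0.002,"y":0.033,"z":0,"twist":0,"gripper":0},
    {"x":0.002,"y":0.033,"z":0,"twist":0,"gripper":0},
    {"x":0.002,"y":0.033,"z":0,"twist":0,"gripper":0},
    {"x":0,"y":0.033,"z":0,"twist":0.005,"gripper":0},
    {"x":0,"y":0.029,"z":0,"twist":0,"gripper":0},
    {"x":0,"y":0,"z":0,"twist":0,"gripper":0},
    {"x":0,"y":0,"z":0,"twist":0,"gripper":0}
  ]
}}

```text
time: 2.7
tool_pos: [503.7, 161.8, 236.1]
ee_rot: [[-0.0, 0.116, -0.993], [-0.0, -0.993, -0.116], [-1.0, 0.0, 0.0]]
contact_force: [-0.5, 0.1, -0.8]
gripper_width: 85.5
```

```bash
python3 - <<'E'
from h import *
o=get_obs();d=get_image('wrist');W=world(d,o)
print(o['time'],o['tool_pos'],o['ee_rot'].round(3).tolist())
save('w3.png',d['img'])
hsv=cv2.cvtColor(d['img'],cv2.COLOR_RGB2HSV)
k=(hsv[...,0]>18)&(hsv[...,0]<34)&(hsv[...,1]>100)&(hsv[...,2]>60)
P=W[k];P=P[~np.isnan(P).any(1)]
P=P[(np.hypot(P[:,0]-515,P[:,1]-165)<70)&(P[:,2]>40)]
a=np.array([-.5*np.cos(.11),-.5*np.sin(.11),.866]);t=P@a
h,e=np.histogram(t,60);print(len(P),t.max());i=h.argmax();t0=(e[i]+e[i+1])/2
F=P[abs(t-t0)<3];F=F[:,:];e1=np.array([-np.sin(.11),np.cos(.11),0]);e2=np.cross(a,e1)
q=np.c_[F@e1,F@e2].astype(np.float32);c,r=cv2.minEnclosingCircle(q)
m=(np.percentile(q,1,axis=0)+np.percentile(q,99,axis=0))/2
print(t0,len(F),'r',r,np.ptp(q,axis=0))
print('top centre circ',c[0]*e1+c[1]*e2+t0*a,'extents',m[0]*e1+m[1]*e2+t0*a)
u,s,v=np.linalg.svd(F-F.mean(0));print('plane normal',v[2])
E
```

```text
2.7 [503.65105693 161.78113173 236.13575337] [[-0.0, 0.116, -0.993], [-0.0, -0.993, -0.116], [-1.0, 0.0, 0.0]]
7653 -123.25847241249173
-124.14414090790109 2605 r 24.713871002197266 [47.40541 47.63556]
top centre circ [495.46077302 163.05624653 151.32155727] extents [496.08277798 163.70206372 151.71944546]
plane normal [-0.49091254 -0.05831738  0.86925483]
```

View pics/w3.png

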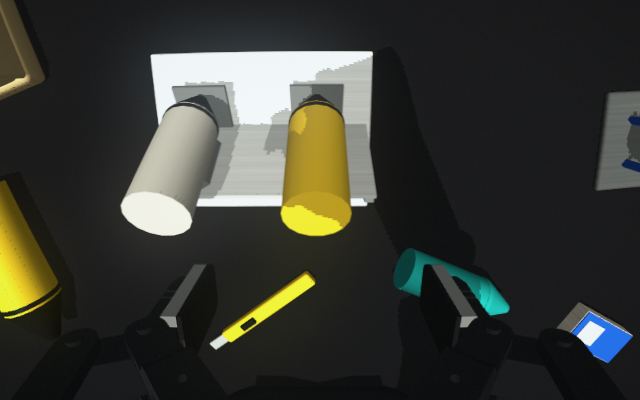

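The bottle's flat end is at (316,220) and the white one's at (157,213), with the finger room clear. The top centre is (496,164,152), normal 30°, diameter 47.5, in agreement with the earlier estimate. I'll descend to grasp about 21 mm below the flat end.

Call:
{"api": "apply_moves", "payload": {
  "series": [
    {"x":0.0025,"y":0.003,"z":-0.025,"twist":0.006,"gripper":0},
    {"x":0,"y":0,"z":-0.025,"twist":0,"gripper":0},
    {"x":0,"y":0,"z":-0.025,"twist":0,"gripper":0},
    {"x":0,"y":0,"z":-0.025,"twist":0,"gripper":0},
    {"x":0,"y":0,"z":-0.015,"twist":0,"gripper":0},
    {"x":0,"y":0,"z":-0.01,"twist":0,"gripper":0},
    {"x":0,"y":0,"z":0,"twist":0,"gripper":0},
    {"x":0,"y":0,"z":0,"twist":0,"gripper":0}
  ],
  "squeeze": 40
}}

```text
time: 3.42
tool_pos: [506.3, 163.0, 111.3]
ee_rot: [[-0.0, 0.118, -0.993], [-0.001, -0.993, -0.118], [-1.0, 0.001, 0.001]]
contact_force: [0.3, 0.2, 0.6]
gripper_width: 85.2
```

Call:
{"api": "apply_moves", "payload": {
  "series": [
    {"x":0,"y":0,"z":0,"twist":0,"gripper":60},
    {"x":0,"y":0,"z":0,"twist":0,"gripper":90},
    {"x":0,"y":0,"z":0,"twist":0,"gripper":120},
    {"x":0,"y":0,"z":0,"twist":0,"gripper":255},
    {"x":0,"y":0,"z":0,"twist":0,"gripper":255},
    {"x":0,"y":0,"z":0,"twist":0,"gripper":255},
    {"x":0,"y":0,"z":0,"twist":0,"gripper":255},
    {"x":0,"y":0,"z":0,"twist":0,"gripper":255}
  ],
  "squeeze": 40
}}

```text
time: 4.08
tool_pos: [506.7, 164.5, 112.4]
ee_rot: [[0.002, 0.121, -0.993], [-0.0, -0.993, -0.121], [-1.0, 0.0, -0.002]]
contact_force: [-0.3, -2.0, 7.5]
gripper_width: 47.1
```

Gripped at 47 mm. Next I pull out along the bottle axis.

Call:
{"api": "apply_moves", "payload": {
  "series": [
    {"x":-0.003,"y":-0.0003,"z":0.0052,"twist":0,"gripper":255},
    {"x":-0.006,"y":-0.0007,"z":0.0104,"twist":0,"gripper":255},
    {"x":-0.006,"y":-0.0007,"z":0.0104,"twist":0,"gripper":255},
    {"x":-0.006,"y":-0.0007,"z":0.0104,"twist":0,"gripper":255},
    {"x":-0.006,"y":-0.0007,"z":0.0104,"twist":0,"gripper":255},
    {"x":-0.006,"y":-0.0007,"z":0.0104,"twist":0,"gripper":255},
    {"x":-0.006,"y":-0.0007,"z":0.0104,"twist":0,"gripper":255},
    {"x":-0.006,"y":-0.0007,"z":0.0104,"twist":0,"gripper":255},
    {"x":-0.006,"y":-0.0007,"z":0.0104,"twist":0,"gripper":255},
    {"x":-0.006,"y":-0.0007,"z":0.0104,"twist":0,"gripper":255},
    {"x":0,"y":0,"z":0.03,"twist":0,"gripper":255},
    {"x":0,"y":0,"z":0.025,"twist":0,"gripper":255},
    {"x":0,"y":0,"z":0,"twist":0,"gripper":255}
  ]
}}

```text
time: 5.17
tool_pos: [451.3, 159.6, 270.0]
ee_rot: [[0.008, 0.121, -0.993], [0.004, -0.993, -0.121], [-1.0, -0.003, -0.009]]
contact_force: [0.6, 0.9, -1.5]
gripper_width: 47.2
```

```bash
cat > g.py <<'E'
import sys
from h import *
o=get_obs();d=get_image('side');W=world(d)
print(o['time'],o['tool_pos'],o['contact_force'],o['moment'],o['gripper_width'])
T=o['tool_pos'];hsv=cv2.cvtColor(d['img'],cv2.COLOR_RGB2HSV)
k=(hsv[...,0]>18)&(hsv[...,0]<34)&(hsv[...,1]>120)&(hsv[...,2]>60)
P=W[k];P=P[~np.isnan(P).any(1)];P=P[np.linalg.norm(P-T-np.array([0,0,-30]),axis=1)<110]
n,l=0,None
from scipy.optimize import least_squares
def ax(p): return np.array([p[2],p[3],1])/np.linalg.norm([p[2],p[3],1])
z0=P[:,2].mean()
def res(p):
    a=ax(p);q=P-np.r_[p[0],p[1],z0];e=q-np.outer(q@a,a);return np.linalg.norm(e,axis=1)-24
c=P.mean(0);f=least_squares(res,[c[0],c[1]+15,-.2,0],loss='soft_l1');a=ax(f.x)
t=(P-np.r_[f.x[:2],z0])@a;lo,hi=np.percentile(t,[1,99])
print(len(P),'axis',a.round(3),'tilt',np.degrees(np.arccos(a[2])).round(1),'len',hi-lo,'top',(np.r_[f.x[:2],z0]+a*hi).round(1),'tip',(np.r_[f.x[:2],z0]+a*(lo-38)).round(1),'rms',np.sqrt(np.mean(res(f.x)**2)))
v,u=np.where(k)
save(sys.argv[1],d['img'])
E
python3 g.py s2.png
```

```text
5.1667 [451.30382775 159.58817403 270.02033739] [ 0.58278937  0.92449954 -1.48102822] [ 0.07627242 -0.0502472  -0.00649471] 47.18046662725842
545 axis [-0.494 -0.075  0.866] tilt 30.0 len 102.48465755694492 top [441.4 158.  308.8] tip [510.8 168.6 187.1] rms 3.526637436500685
```

View pics/s2.png

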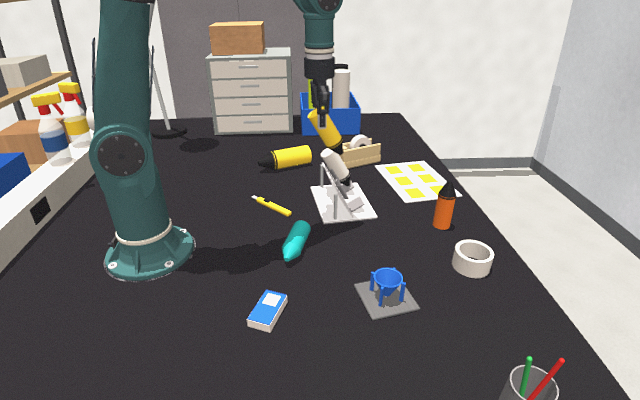

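The bottle is out at 30° tilt with its tip at about (511,168,187). The white bottle is still in the rack. I'll carry it above the funnel with a lighter grip, so it may swing down by itself.

Call:
{"api": "apply_moves", "payload": {
  "series": [
    {"x":0.005,"y":-0.031,"z":0,"twist":0,"gripper":255},
    {"x":0.005,"y":-0.031,"z":0,"twist":0,"gripper":255},
    {"x":0.005,"y":-0.031,"z":0,"twist":0,"gripper":255},
    {"x":0.005,"y":-0.031,"z":0,"twist":0,"gripper":255},
    {"x":0.005,"y":-0.031,"z":0,"twist":0,"gripper":255},
    {"x":0.006,"y":-0.031,"z":0,"twist":0,"gripper":255},
    {"x":0.006,"y":-0.031,"z":0,"twist":0,"gripper":255},
    {"x":0.006,"y":-0.031,"z":0,"twist":0,"gripper":255},
    {"x":0.006,"y":-0.031,"z":0,"twist":0,"gripper":255},
    {"x":0.006,"y":-0.031,"z":0,"twist":0,"gripper":255},
    {"x":0.005,"y":-0.031,"z":-0.02,"twist":0,"gripper":255},
    {"x":0.005,"y":-0.027,"z":-0.02,"twist":0,"gripper":255},
    {"x":0,"y":0,"z":-0.02,"twist":0,"gripper":255},
    {"x":0,"y":0,"z":-0.01,"twist":0,"gripper":255},
    {"x":0,"y":0,"z":0,"twist":0,"gripper":255},
    {"x":0,"y":0,"z":0,"twist":0,"gripper":255}
  ],
  "squeeze": 20
}}

```text
time: 6.55
tool_pos: [513.1, -208.0, 194.1]
ee_rot: [[-0.003, 0.122, -0.992], [0.002, -0.992, -0.122], [-1.0, -0.002, 0.003]]
contact_force: [0.9, -0.7, -1.5]
gripper_width: 47.0
```

```bash
python3 g.py s3.png
```

```text
6.55 [ 513.10791235 -208.03166383  194.13391497] [ 0.94747219 -0.66108017 -1.5389688 ] [ 0.01763745  0.0267915  -0.0052587 ] 47.04185088708087
933 axis [-0.431 -0.081  0.899] tilt 26.0 len 103.24188764637128 top [ 505.9 -210.5  235.5] tip [ 566.8 -199.   108.6] rms 4.913375521804603
```

View pics/s3.png

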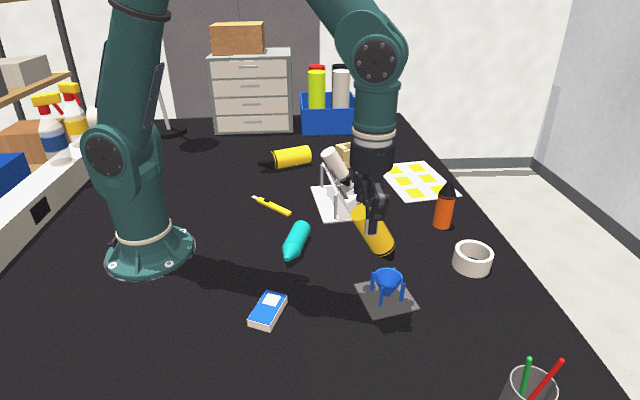

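The bottle still leans 26–30° with its tip at about (570,−200,110). I'll put the tip about 12 mm into the mouth, then swing it upright against the funnel wall.

Call:
{"api": "apply_moves", "payload": {
  "series": [
    {"x":0.004,"y":0,"z":-0.015,"twist":0,"gripper":255},
    {"x":0,"y":0,"z":-0.015,"twist":0,"gripper":255},
    {"x":0,"y":0,"z":-0.01,"twist":0,"gripper":255},
    {"x":0,"y":0,"z":-0.01,"twist":0,"gripper":255},
    {"x":0,"y":0,"z":-0.007,"twist":0,"gripper":255},
    {"x":0,"y":0,"z":-0.005,"twist":0,"gripper":255},
    {"x":0,"y":0,"z":0,"twist":0,"gripper":255},
    {"x":0,"y":0,"z":0,"twist":0,"gripper":255}
  ],
  "squeeze": 20
}}

```text
time: 7.27
tool_pos: [518.1, -209.9, 133.2]
ee_rot: [[0.0, 0.12, -0.993], [-0.0, -0.993, -0.12], [-1.0, 0.0, -0.0]]
contact_force: [0.2, 0.2, -3.0]
gripper_width: 47.1
```

```bash
python3 g.py s4.png; python3 -c "
import cv2;i=cv2.imread('pics/s4.png')[170:330,300:460];cv2.imwrite('pics/s4c.png',cv2.resize(i,None,fx=3.5,fy=3.5,interpolation=2))"
```

```text
7.2667 [ 518.09245514 -209.88970319  133.16224223] [ 0.17917625  0.24748472 -2.9860316 ] [-0.00749561  0.05890305 -0.00830931] 47.05587781350411
831 axis [-0.424 -0.067  0.903] tilt 25.4 len 103.83390853254029 top [ 510.6 -211.8  175.7] tip [ 570.8 -202.3   47.6] rms 5.200529524843281
```

View pics/s4c.png

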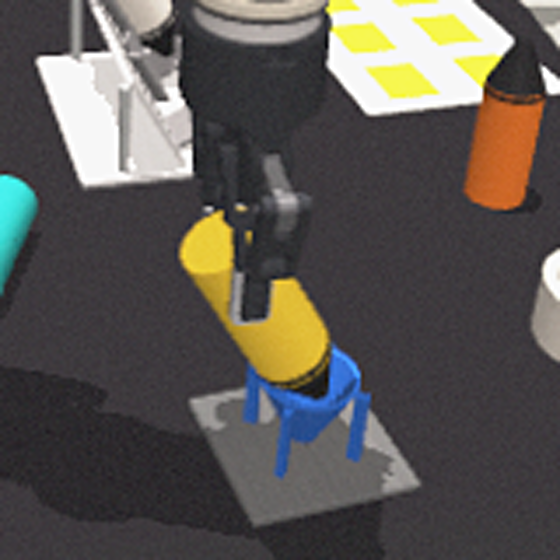

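The tip is just inside the mouth, off the −x side, with no load. Now the arc to bring it upright.

Call:
{"api": "apply_moves", "payload": {
  "series": [
    {"x":0.006,"y":0.001,"z":0,"twist":0,"gripper":255},
    {"x":0.006,"y":0.001,"z":0.001,"twist":0,"gripper":255},
    {"x":0.005,"y":0.001,"z":0.0025,"twist":0,"gripper":255},
    {"x":0.005,"y":0.001,"z":0.0022,"twist":0,"gripper":255},
    {"x":0.005,"y":0.001,"z":0.002,"twist":0,"gripper":255},
    {"x":0.005,"y":0.001,"z":0.0016,"twist":0,"gripper":255},
    {"x":0,"y":0,"z":0,"twist":0,"gripper":255}
  ],
  "squeeze": 20
}}

```text
time: 7.9
tool_pos: [548.4, -204.7, 143.2]
ee_rot: [[-0.005, 0.12, -0.993], [-0.0, -0.993, -0.12], [-1.0, -0.0, 0.005]]
contact_force: [-6.5, -1.8, 5.1]
gripper_width: 47.3
```

```bash
python3 g.py s5.png
```

```text
7.9 [ 548.42779572 -204.68366768  143.19481831] [-6.49566582 -1.78795626  5.14865575] [-0.32581764  1.61615363 -0.08208397] 47.26686787561813
853 axis [-0.311 -0.066  0.948] tilt 18.5 len 102.1262491191693 top [ 542.6 -207.5  185.9] tip [ 586.2 -198.3   53.1] rms 4.936977300416848
```

It's rotating against the wall at a gentle 6 N. I'll continue.

Call:
{"api": "apply_moves", "payload": {
  "series": [
    {"x":0.005,"y":0.001,"z":0.0015,"twist":0,"gripper":255},
    {"x":0.005,"y":0.001,"z":0.001,"twist":0,"gripper":255},
    {"x":0.005,"y":0.001,"z":0,"twist":0,"gripper":255},
    {"x":0.005,"y":0.001,"z":0,"twist":0,"gripper":255},
    {"x":0,"y":0,"z":-0.002,"twist":0,"gripper":255},
    {"x":0,"y":0,"z":-0.003,"twist":0,"gripper":255},
    {"x":0,"y":0,"z":-0.003,"twist":0,"gripper":255},
    {"x":0,"y":0,"z":0,"twist":0,"gripper":255}
  ],
  "squeeze": 20
}}

```text
time: 8.62
tool_pos: [567.4, -201.2, 138.0]
ee_rot: [[-0.005, 0.119, -0.993], [-0.001, -0.993, -0.119], [-1.0, 0.0, 0.005]]
contact_force: [-6.8, -1.8, 7.7]
gripper_width: 47.2
```

```bash
python3 g.py s6.png
```

```text
8.6167 [ 567.41187342 -201.21444208  138.04846625] [-6.79252452 -1.83640145  7.73052644] [-0.47330317  1.93015635 -0.04275403] 47.226187953684025
893 axis [-0.123 -0.045  0.991] tilt 7.5 len 119.93423479890805 top [ 561.  -204.8  200.1] tip [ 580.5 -197.7   43.5] rms 4.1545289665827
```

Call:
{"api": "apply_moves", "payload": {
  "series": [
    {"x":0.002,"y":0.001,"z":-0.003,"twist":0,"gripper":255},
    {"x":0,"y":0,"z":-0.003,"twist":0,"gripper":255},
    {"x":0,"y":0,"z":-0.003,"twist":0,"gripper":255},
    {"x":0,"y":0,"z":-0.003,"twist":0,"gripper":255},
    {"x":0,"y":0,"z":-0.003,"twist":0,"gripper":255},
    {"x":0,"y":0,"z":-0.002,"twist":0,"gripper":255},
    {"x":0,"y":0,"z":0,"twist":0,"gripper":255}
  ],
  "squeeze": 20
}}

```text
time: 9.25
tool_pos: [570.4, -199.2, 120.7]
ee_rot: [[-0.004, 0.12, -0.993], [0.0, -0.993, -0.12], [-1.0, -0.001, 0.004]]
contact_force: [-5.0, -0.8, 5.4]
gripper_width: 47.1
```

```bash
python3 g.py s7.png
```

```text
9.25 [ 570.38487609 -199.21292662  120.71450561] [-5.04990247 -0.82379282  5.40774263] [-0.10975217  1.42710478  0.01195474] 47.1278743840159
868 axis [-0.023 -0.044  0.999] tilt 2.8 len 124.14280711489505 top [ 567.3 -203.5  186.3] tip [ 571.  -196.4   24.3] rms 3.956210178125706
```

Call:
{"api": "apply_moves", "payload": {
  "series": [
    {"x":0,"y":0,"z":-0.002,"twist":0,"gripper":255},
    {"x":0,"y":0,"z":-0.002,"twist":0,"gripper":255},
    {"x":0,"y":0,"z":-0.002,"twist":0,"gripper":255},
    {"x":0,"y":0,"z":0,"twist":0,"gripper":255}
  ]
}}

```text
time: 9.63
tool_pos: [570.2, -198.9, 114.9]
ee_rot: [[-0.004, 0.12, -0.993], [0.001, -0.993, -0.12], [-1.0, -0.001, 0.004]]
contact_force: [-5.3, 0.1, 6.4]
gripper_width: 47.2
```

Call:
{"api": "apply_moves", "payload": {
  "series": [
    {"x":0,"y":0,"z":-0.001,"twist":0,"gripper":255},
    {"x":0,"y":0,"z":-0.001,"twist":0,"gripper":255},
    {"x":0,"y":0,"z":0,"twist":0,"gripper":255}
  ]
}}

```text
time: 9.88
tool_pos: [570.7, -198.8, 113.1]
ee_rot: [[-0.003, 0.12, -0.993], [0.001, -0.993, -0.12], [-1.0, -0.001, 0.003]]
contact_force: [-5.3, 0.8, 8.2]
gripper_width: 47.2
```

Call:
{"api": "apply_moves", "payload": {
  "series": [
    {"x":-0.001,"y":0,"z":-0.001,"twist":0,"gripper":255},
    {"x":0,"y":0,"z":-0.001,"twist":0,"gripper":255},
    {"x":0,"y":0,"z":0,"twist":0,"gripper":255}
  ]
}}

```text
time: 10.13
tool_pos: [571.5, -198.6, 112.5]
ee_rot: [[0.0, 0.121, -0.993], [0.0, -0.993, -0.121], [-1.0, -0.0, -0.0]]
contact_force: [-4.3, 1.1, 13.5]
gripper_width: 47.1
```

```bash
python3 g.py s8.png
```

```text
10.1333 [ 571.54822191 -198.6216      112.5057119 ] [-4.31142925  1.08789751 13.50021529] [ 0.37458533  1.5311695  -0.00988389] 47.07815164554452
845 axis [ 0.015 -0.037  0.999] tilt 2.3 len 116.61848641583038 top [ 569.2 -202.3  178. ] tip [ 567.  -196.7   23.5] rms 3.8195623478064014
```

Call:
{"api": "apply_moves", "payload": {
  "series": [
    {"x":-0.001,"y":0,"z":-0.001,"twist":0,"gripper":255},
    {"x":0,"y":0,"z":-0.001,"twist":0,"gripper":255},
    {"x":0,"y":0,"z":0,"twist":0,"gripper":255}
  ]
}}

```text
time: 10.43
tool_pos: [572.6, -198.5, 111.9]
ee_rot: [[0.004, 0.121, -0.993], [0.0, -0.993, -0.121], [-1.0, 0.0, -0.004]]
contact_force: [-3.5, 2.1, 19.6]
gripper_width: 47.2
```

```bash
python3 g.py s9.png; python3 -c "
import cv2;i=cv2.imread('pics/s9.png')[170:330,300:460];cv2.imwrite('pics/s9c.png',cv2.resize(i,None,fx=3.5,fy=3.5,interpolation=2))"
```

```text
10.4333 [ 572.57258486 -198.49395908  111.94737854] [-3.49485356  2.08229241 19.6188515 ] [0.58473021 1.49208811 0.06149176] 47.15943708251643
845 axis [ 0.022 -0.033  0.999] tilt 2.2 len 114.67772781327326 top [ 570.2 -201.7  175.3] tip [ 566.9 -196.7   22.8] rms 3.6295033429977384
```

View pics/s9c.png

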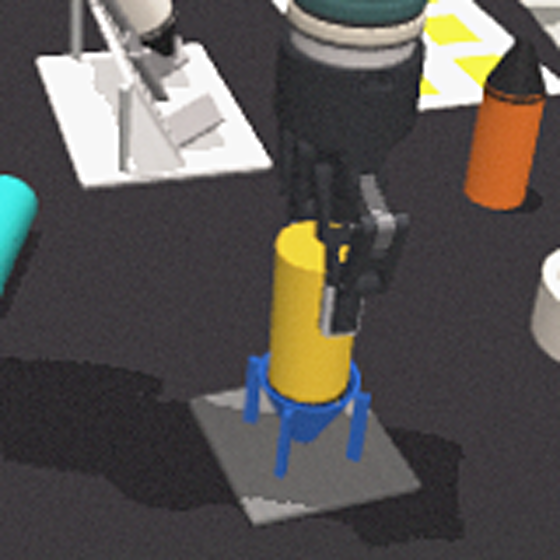

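The picture shows the bottle upright in the funnel with no black showing above the rim, seated at 20 N down. I'll ease the press, open gently and lift.

Call:
{"api": "apply_moves", "payload": {
  "series": [
    {"x":0,"y":0,"z":0.001,"twist":0,"gripper":255},
    {"x":0,"y":0,"z":0.001,"twist":0,"gripper":255},
    {"x":0,"y":0,"z":0,"twist":0,"gripper":90},
    {"x":0,"y":0,"z":0,"twist":0,"gripper":60},
    {"x":0,"y":0,"z":0,"twist":0,"gripper":30},
    {"x":0,"y":0,"z":0,"twist":0,"gripper":0},
    {"x":0,"y":0,"z":0,"twist":0,"gripper":0},
    {"x":0,"y":0,"z":0,"twist":0,"gripper":0},
    {"x":0,"y":0,"z":0,"twist":0,"gripper":0}
  ]
}}

```text
time: 11.23
tool_pos: [570.0, -198.9, 109.7]
ee_rot: [[-0.0, 0.12, -0.993], [0.0, -0.993, -0.12], [-1.0, -0.0, 0.0]]
contact_force: [-0.6, -0.2, 0.1]
gripper_width: 85.4
```

```bash
python3 g.py s10.png
```

```text
11.2333 [ 569.9850443  -198.88557482  109.70922325] [-0.60781326 -0.21804884  0.09681925] [-0.05638018 -0.01318185 -0.04149687] 85.38313168016037
844 axis [ 0.042 -0.022  0.999] tilt 2.7 len 111.39428147931417 top [ 574.4 -200.2  171.6] tip [ 568.  -196.9   22.4] rms 4.944103379002469
```

Call:
{"api": "apply_moves", "payload": {
  "series": [
    {"x":0,"y":0,"z":0.01,"twist":0,"gripper":0},
    {"x":0,"y":0,"z":0.02,"twist":0,"gripper":0},
    {"x":0,"y":0,"z":0.03,"twist":0,"gripper":0},
    {"x":0,"y":0,"z":0.03,"twist":0,"gripper":0},
    {"x":0,"y":0,"z":0.03,"twist":0,"gripper":0},
    {"x":-0.03,"y":0,"z":0.02,"twist":0,"gripper":0},
    {"x":-0.04,"y":0,"z":0,"twist":0,"gripper":0},
    {"x":-0.03,"y":0,"z":0,"twist":0,"gripper":0},
    {"x":0,"y":0,"z":0,"twist":0,"gripper":0},
    {"x":0,"y":0,"z":0,"twist":0,"gripper":0}
  ]
}}

```text
time: 12.12
tool_pos: [468.0, -199.1, 250.8]
ee_rot: [[0.0, 0.119, -0.993], [-0.0, -0.993, -0.119], [-1.0, 0.0, -0.0]]
contact_force: [0.7, -0.2, 0.4]
gripper_width: 85.3
```

```bash
python3 - <<'E'
from h import *
o=get_obs();print(o['time'],o['tool_pos'],o['contact_force'])
ims=[]
for n in ('side','wrist','top'):
    d=get_image(n);W=world(d,o);ims.append(d['img'])
    hsv=cv2.cvtColor(d['img'],cv2.COLOR_RGB2HSV)
    k=(hsv[...,0]>18)&(hsv[...,0]<34)&(hsv[...,1]>100)&(hsv[...,2]>60)
    P=W[k];P=P[~np.isnan(P).any(1)];P=P[(np.hypot(P[:,0]-570,P[:,1]+200)<60)]
    if len(P)<50: print(n,len(P));continue
    T=P[P[:,2]>np.percentile(P[:,2],98)-6]
    if n!='side': T=P[P[:,2]>148]
    u,s,v=np.linalg.svd(T-T.mean(0),full_matrices=False)
    print(n,len(T),'z',np.percentile(P[:,2],[1,50,98]).round(1),'top circle',cv2.minEnclosingCircle(T[:,:2].astype(np.float32)),'mean',T.mean(0).round(1),'normal',(v[2]*np.sign(v[2][2])).round(3))
a=cv2.resize(ims[0][130:330,290:450],None,fx=2,fy=2,interpolation=2)
save('fin.png',np.hstack([a,cv2.resize(ims[1],None,fx=.72,fy=1)[:400]]))
E
```

```text
12.1167 [ 468.00779352 -199.09586177  250.77215867] [ 0.68716088 -0.246384    0.36602571]
side 316 z [ 60.3 124.1 156.8] top circle ((572.747802734375, -198.48822021484375), 26.4874210357666) mean [ 570.3 -201.2  155.4] normal [-0.007 -0.034  0.999]
wrist 4824 z [  8.3 155.5 157. ] top circle ((569.5211181640625, -197.5792694091797), 24.00600242614746) mean [ 569.9 -197.5  155.5] normal [0.013 0.001 1.   ]
top 372 z [ 68.8 153.8 158.6] top circle ((570.751708984375, -198.3010711669922), 24.97833251953125) mean [ 570.3 -197.4  155.6] normal [0.003 0.005 1.   ]
```

View pics/fin.png

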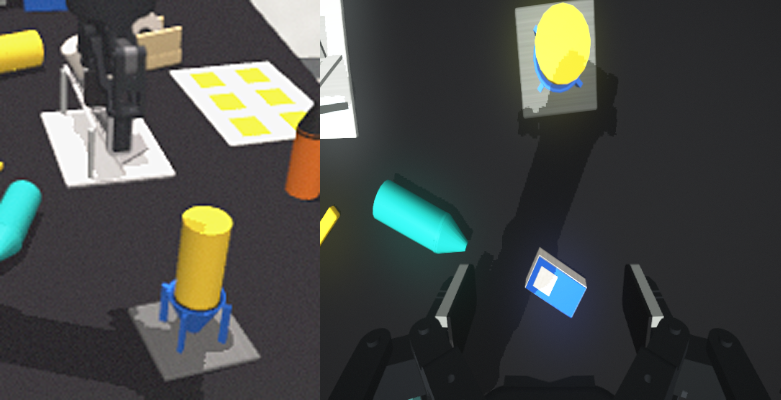

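Top face at z = 155.5 (expected 155.6), with its normal within 1° of vertical and its centre at (570,−198). The bottle is home, the gripper is clear, and I'm handing in.

```bash
python3 -c "
from h import *
from station import hand_in
s=np.load('s.npz');d=get_image('top');W=world(d)
r=(slice(170,190),slice(222,242));print('white start/end',np.nanmedian(s['tw'][r].reshape(-1,3),0),np.nanmedian(W[r].reshape(-1,3),0))
print(hand_in())"
```

```text
white start/end [493.77299702 270.27711302 150.66700792] [493.72806217 270.31014455 150.62651561]
the job is handed in; nothing more can be done
None
```

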